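# Seat a culture bottle and set its cap for venting

### The arm

A 7-joint arm with a two-finger parallel gripper is mounted at the origin on the work surface. World frame = base frame: x ahead of the robot, y to its left, z up, the work surface at z = 0. Lengths are in m, angles in degrees, forces in N, time in s.
With the tool pointing down it reaches from about 0.35 to 0.9 m from the base axis. Payload 7.2 kg.
Tool frame: the origin (TCP) lies at the very end of the fingers, on their centre line; the grasp point (between the pads) lies ctrl.grasp_offset behind it (ctrl.grasp_offset is the distance from the TCP to the grasp point, in m); z points along the fingers, y is the line along which they close (so a half turn about z gives the same grasp; the last joint's range is limited). The gripper opens to 85 mm and grips with 20 to 120 N. Pads are 22 mm wide; open, the fingers measure 114 mm over their backs; the gripper's body (76 mm by 85 mm) begins 54 mm behind the grasp point. The pads swing forward as they close: fully open they stand 13 mm farther back than shut.
Start: joints at [-71.688, 23.554, -0.728, 91.456, 0.321, 64.991, -4.71], TCP at [0.236, 0.579, 0.231] pointing down, gripper open.
Joint ranges: [-169.25, 169.25], [-16.82, 113.86], [-84.01, 82.57], [7.8, 145.47], [-59.2, 239.2], [7.22, 106.19], [-163.78, 163.78]. Speed limits (degrees/s): [136.94, 136.94, 172.46, 172.46, 180, 180, 180].

### API

Orientations are given as [roll, pitch, yaw] about the fixed x, y, z axes, in that order (R = Rz(yaw) Ry(pitch) Rx(roll)).
In Python, from workcell import observe, snapshot, camera_info, ctrl gives the robot as it stands.
- The arm moves only by the shell command python3 -m pendant 'ROWS' [OPENING] [FORCE]. ROWS is text: rows parted by semicolons, each of 4 numbers parted by spaces: the shift along the tool's x, y, z in mm, then the turn about the tool's z in degrees. A call has 1 to 5 rows; each row is the pose to reach, as a shift and turn from the pose commanded when the call began, along the tool's axes at that moment; what a row does not reach only later rows make up. A row lasts 1/8 s, in which the tool goes at most 62.5 mm and 10.7 degrees, less where a joint would pass 70% of its speed; a pose out of reach is approached as far as the arm can. A call with a gripper value outside its range is refused whole. OPENING is the opening, from -1 (shut) to 1 (fully open), set as the call begins (- or left out, the last holds). The fingers move at their own pace and stop on an object; FORCE is the grip in N (left out, the last holds). Time passes only in rows, so rows that repeat a pose let the fingers close. It gives the time, the measured TCP pose, the force, the opening and the grip force at its end, in the units of the state.
- observe(): the state, without advancing time (a new reading comes with each control period).
- snapshot(name): name is "scene" or "side" or "wrist"; returns the picture (420x560x3 uint8, red, green, blue); there is no depth.
- camera_info(name): a dict with "camera_matrix" (3x3 intrinsics, pixels), "view" (4x4, takes a point from world to camera coordinates). Camera axes: x right, y down, z forward; pixel columns grow to the right and rows downward; lengths in m; the calibration is good to about 2 mm. A picture is of the moment at which its call begins: read the wrist's pose just before it. camera_info takes no time and is no camera call; for the wrist camera it gives the pose at the moment of the call.
- ctrl.job_done(): hands the job in; it is judged then, once.
The state is a dict: "t": time; "joints": joint angles; "joint_velocities": joint speeds; "tau": joint torques, N m; "tool_pos": TCP position; "ee_rot": TCP orientation; "wrist_force": force on the tool from outside, world axes, zero at the start; "torque": the same for the moment, N m; "grip_width": finger opening in m; "grasp_force": force on a finger pad.
Only numpy, scipy, OpenCV 4.12 (cv2) and the standard library are available. Lean on these libraries where they do the work, as an engineer would, in place of code of your own. Each camera call takes 0.05 s, during which the arm holds its last target. There are 200 camera calls.

### The job

Get the amber bottle ready for the steriliser: seat it fully home in the square pocket of the white holder, and only then screw its blue cap down clockwise until it bottoms out. Then back the cap off a quarter turn so that it can vent, and finish still gripping the cap, with the bottle seated: do not let go. Leave the red-lidded pot, the yellow cup and the orange timer where they stand.

Things in the scene. Friction and masses are not known exactly. Their poses are not given: they have to be found in the camera images.
- bottle: Square amber bottle with a round screw cap, loose, 140 to 260 g in all, standing on the bench at the start at any yaw. Body 44 x 44 mm with upright flat sides, 70 mm tall; above it a shoulder narrowing to a round neck 30 mm across; with its cap 112 mm tall when the cap is fully down. Origin: centre of the underside; z up along the bottle, x and y square to the flat sides (the four sides are alike, any of the four ways fits the pocket).
- cap: Round blue screw cap with a ribbed side, 38 mm across and 26 mm tall, with a white radial line on top along its own +x. Origin: centre of its lower edge, 86 mm above the bottle's underside when fully down; z up. It is already caught on the thread, turns about the bottle's axis and stays attached to the bottle; it may carry the bottle's weight.
- cap_top (a point): Centre of the cap's flat top, 26 mm above cap's origin.
- cap_turn (a joint): How far the cap is unscrewed, rad: 0 = bottomed out (hard stop), growing anticlockwise as seen from above; clockwise screws it down. The thread lifts it 4 mm per full turn and holds itself; turning takes about 0.06 N m. Starts between 2.1 and 3.6; an upper stop at 5.5 keeps it on. A quarter turn is 1.57. Once it bottoms out, turning further only makes the fingers slip on the cap or twists the bottle by its small play in the pocket.
- holder: White plastic holder block fixed to the bench, 100 x 100 mm and 42 mm tall, with one square pocket 47 x 47 mm (1.5 mm play on each side of the bottle, mouth chamfered by 4 mm), 36 mm deep, in the middle of its top. Origin: centre of the underside; x and y along the pocket's sides, z up. It stops the bottle from turning.
- pocket_floor (a point): Centre of the pocket's floor, 6 mm above the bench; a seated bottle's origin lies here.
- pocket_mouth (a point): Centre of the pocket's mouth, level with the top of the holder, 42 mm above the bench.
- pot: Bystander, loose: small specimen pot with red lid, 50 mm across, 65 mm tall. Origin: centre of the underside.
- cup: Bystander, loose: yellow cup, 72 mm across, 85 mm tall. Origin: centre of the underside.
- timer: Bystander, loose: orange timer lying flat, 50 x 70 x 20 mm. Origin: centre of the underside.
Not all that is in view belongs to the job. There is more than one size of the bottle; the job needs the largest.

How it is judged:
By the outcome, as a careful person would: the job done as asked, in the order asked, and still so for the second after the job is handed in, while the arm keeps its last pose, push and grip.
It also fails if it takes over 67 s, if anything falls off the work surface, if the arm or the gripper's body presses on something with over 40 N, if the wrist force passes 120 N, or if a joint passes its speed limit or range.

## Working session

There is one attempt and no reset: what is moved stays moved. The work goes in short steps, Python scripts to look and compute and a shell command to move; the robot and the scene stay as the last step left them, time stands still between calls to the robot, and variables do not carry over. Pictures are saved under pics/ and viewed, at most 10 in all, crops included, and the job is handed in when it is done.

```bash
ls; mkdir -p pics
python3 - <<'E'
from workcell import observe, snapshot, camera_info, ctrl
import cv2,numpy as np
a=snapshot("scene");b=snapshot("side")
cv2.imwrite("pics/a.png",a[:,:,::-1]);cv2.imwrite("pics/b.png",b[:,:,::-1])
print(ctrl.grasp_offset);o=observe();print(o)
for n in("scene","side"):print(camera_info(n))
E
```

```text
pics
0.0187
{'t': 0.1, 'joints': array([-71.68873701,  23.596178  ,  -0.72780684,  91.4995451 ,
         0.32077733,  64.99170062,  -4.71076593]), 'joint_velocities': array([-0.05384106, -0.1603764 ,  0.01254072, -0.10452374,  0.02369269,
        0.03837457, -0.04619006]), 'tau': array([ 2.61348985e-03, -6.01825976e+01,  6.84157200e-01, -3.00090015e+01,
        1.40025123e-02,  6.35269724e-03, -1.89149057e-05]), 'tool_pos': array([0.23620833, 0.57815094, 0.23052705]), 'ee_rot': array([-1.79914839e+02,  6.18976386e-03,  1.57780979e+02]), 'wrist_force': array([ 0.38364278, -0.52789932, -0.64429585]), 'torque': array([ 0.01229285,  0.00597378, -0.00743947]), 'grasp_force': 0.0, 'grip_width': 0.08547232228124943}
{'camera_matrix': array([[381.22775566,   0.        , 284.03839401],
       [  0.        , 381.22775566, 211.65719262],
       [  0.        ,   0.        ,   1.        ]]), 'view': array([[-0.2809427 ,  0.95969892, -0.00701279,  0.19432189],
       [ 0.75386071,  0.21615164, -0.62046152, -0.38887381],
       [-0.59394043, -0.1796008 , -0.78420553,  1.11167251],
       [ 0.        ,  0.        ,  0.        ,  1.        ]])}
{'camera_matrix': array([[380.6570244 ,   0.        , 280.51707356],
       [  0.        , 380.6570244 , 212.11935102],
       [  0.        ,   0.        ,   1.        ]]), 'view': array([[ 0.72549034, -0.68809956, -0.01351867, -0.4457356 ],
       [-0.51902251, -0.53411504, -0.66733557,  0.37315164],
       [ 0.45197279,  0.491162  , -0.74463447,  0.44261881],
       [ 0.        ,  0.        ,  0.        ,  1.        ]])}
```

View pics/a.png

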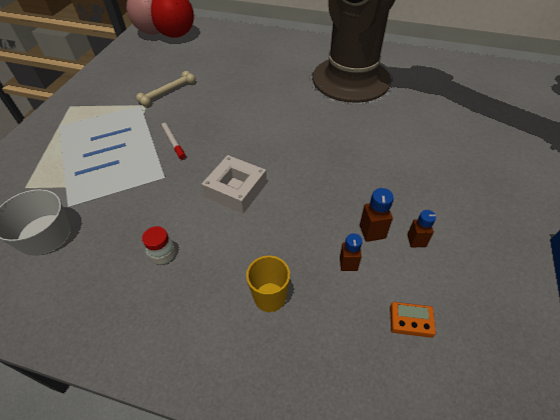

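View pics/b.png

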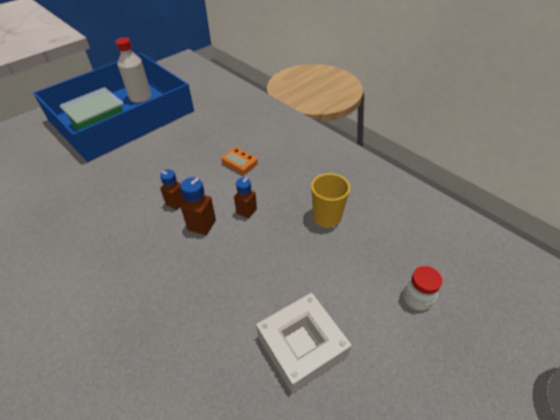

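The two views show three amber bottles: the large one at scene (377,215) and side (197,205), and smaller ones at scene (421,230) and (351,253). The large one is my choice. The holder is at scene (235,182). I'll check both in a single enlarged crop picture.

```bash
cat > h.py <<'E'
import numpy as np,cv2
from workcell import observe, snapshot, camera_info, ctrl
def ray(ci,u,v):
    V=ci["view"];R=V[:3,:3];c=-R.T@V[:3,3]
    d=R.T@np.linalg.inv(ci["camera_matrix"])@[u,v,1];return c,d
def onz(ci,u,v,z):
    c,d=ray(ci,u,v);return (c+d*(z-c[2])/d[2])
def proj(ci,p):
    q=ci["view"][:3,:3]@np.array(p)+ci["view"][:3,3];q=ci["camera_matrix"]@q;return q[:2]/q[2]
E
python3 - <<'E'
from h import *
A=cv2.imread("pics/a.png");B=cv2.imread("pics/b.png")
f=lambda I,x,y,w:cv2.resize(I[y:y+w,x:x+w],(400,300*w//w),interpolation=3) 
def f(I,x,y):return cv2.resize(I[y:y+75,x:x+100],(400,300),interpolation=cv2.INTER_CUBIC)
cv2.imwrite("pics/c.png",np.vstack([np.hstack([f(A,345,180),f(A,190,145)]),np.hstack([f(B,155,165),f(B,255,290)])]))
s=camera_info("scene");d=camera_info("side")
print(onz(s,382,191,.114),onz(d,192,184,.114),onz(s,376,238,0.0))
print(onz(s,235,178,.042),onz(d,302,338,.042))
E
```

```text
[0.52140865 0.13528109 0.114     ] [0.53006655 0.13273991 0.114     ] [0.54323911 0.14818064 0.        ]
[ 0.50249689 -0.16359711  0.042     ] [ 0.49344924 -0.17338503  0.042     ]
```

View pics/c.png

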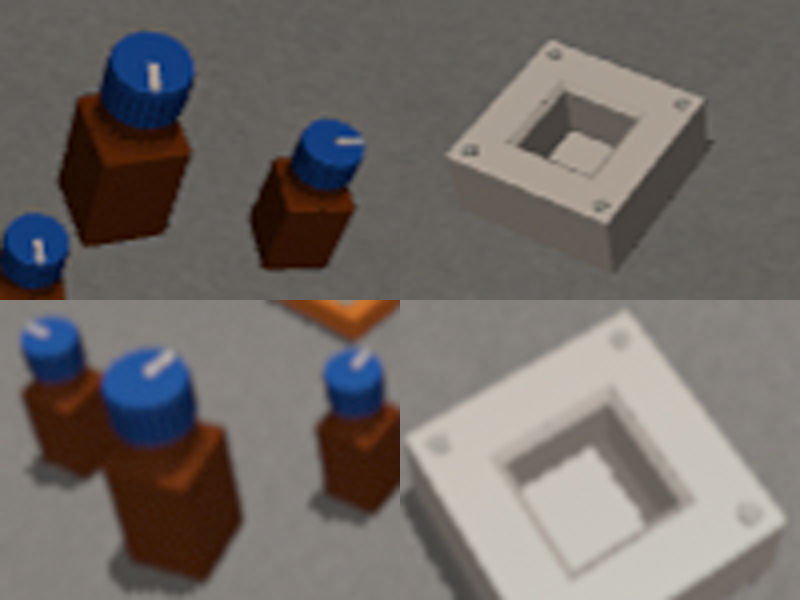

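The crops confirm it: the bottle standing clearly larger is the one with its cap top at scene (382.7,195.7) and side (192,185). The holder's four top corners are also readable.

```bash
cat >> h.py <<'E'
from scipy.spatial.transform import Rotation as Ro
def shift(goal):
    "mm along tool axes from measured TCP to goal"
    o=observe();R=Ro.from_euler("xyz",o["ee_rot"],degrees=True).as_matrix()
    return np.round(R.T@(np.array(goal)-o["tool_pos"])*1000,1)
E
python3 - <<'E'
from h import *
s=camera_info("scene");d=camera_info("side")
print("cap",onz(s,382.7,195.7,.114),onz(d,192,185,.114))
P=np.array([onz(s,190+x/4,145+y/4,.042) for x,y in [(148,40),(307,98),(210,222),(47,155)]])
print("hold",P.mean(0),[np.degrees(np.arctan2(*(P[(i+1)%4]-P[i])[1::-1])) for i in range(4)],np.linalg.norm(P-np.roll(P,1,0),axis=1))
c=P.mean(0);print(onz(d,255+228/4,290+10/4,.042)[:2],onz(d,255+385/4,290+222/4,.042)[:2],onz(d,255+8/4,290+140/4,.042)[:2],P)
for p in[(.23+.06,0,0)]:pass
print("small",onz(s,345+325/4,180+140/4,.08),onz(s,345+38/4,180+240/4,.08))
b=onz(s,382.7,195.7,.114);print(shift([b[0],b[1],.25]))
w=camera_info("wrist");R=Ro.from_euler("xyz",observe()["ee_rot"],degrees=True).as_matrix();V=w["view"]
cw=-V[:3,:3].T@V[:3,3];print("wristcam in tool",R.T@(cw-observe()["tool_pos"]),V[:3,:3]@R,w["camera_matrix"][0,0])
E
```

```text
cap [0.53229533 0.13791377 0.114     ] [0.52862724 0.13065679 0.114     ]
hold [ 0.49879739 -0.16603624  0.042     ] [np.float64(79.3302033360906), np.float64(-11.779605591535795), np.float64(-101.29905992251075), np.float64(168.94534738114143)] [0.09780296 0.10137143 0.09891886 0.10011849]
[ 0.55778111 -0.13243745] [ 0.53600731 -0.22952854] [ 0.45968325 -0.11335364] [[ 0.44120704 -0.2061088   0.042     ]
 [ 0.45997582 -0.10649003  0.042     ]
 [ 0.55681146 -0.12668408  0.042     ]
 [ 0.53719524 -0.22486206  0.042     ]]
small [0.52590312 0.2228106  0.08      ] [0.61661902 0.10641225 0.08      ]
[-440.6 -295.6  -19. ]
wristcam in tool [ 0.07080778 -0.00149644 -0.14311577] [[-3.32864071e-04  9.99999944e-01 -2.05199194e-05]
 [-9.60768161e-01 -3.25496472e-04 -2.77352545e-01]
 [-2.77352537e-01 -7.26058121e-05  9.60768216e-01]] 304.1813593993471
```

```bash
python3 -m pendant '-49 -33 -2 0;-98 -66 -4 0;-147 -98 -6 0;-196 -131 -8 0;-245 -164 -10 0'; python3 -m pendant '-49 -33 -2 0;-98 -66 -4 0;-147 -98 -6 0;-196 -132 -8 10;-196 -132 -8 10' 0.6
python3 - <<'E'
from h import *
print(observe()["joints"],observe()["ee_rot"],observe()["tool_pos"])
np.save("w.npy",camera_info("wrist")["view"]);I=snapshot("wrist");cv2.imwrite("pics/w1.png",I[:,:,::-1])
E
```

```text
t: 0.72
tool_pos: [0.4019, 0.3322, 0.2412]
ee_rot: [-180.0, -0.0, 157.8]
wrist_force: [0.5, 0.7, -0.5]
grip_width: 0.0851
grasp_force: 0.0
t: 1.35
tool_pos: [0.5347, 0.1323, 0.2493]
ee_rot: [-179.9, 0.1, 147.2]
wrist_force: [0.4, 1.4, -0.8]
grip_width: 0.0682
grasp_force: 0.0
[-31.71318141  15.41385249  15.7030409  101.44653647  -4.44175371
  63.74320441  42.61452238] [-1.79917905e+02  1.17376375e-01  1.47195930e+02] [0.53472127 0.13230177 0.2492569 ]
```

View pics/w1.png

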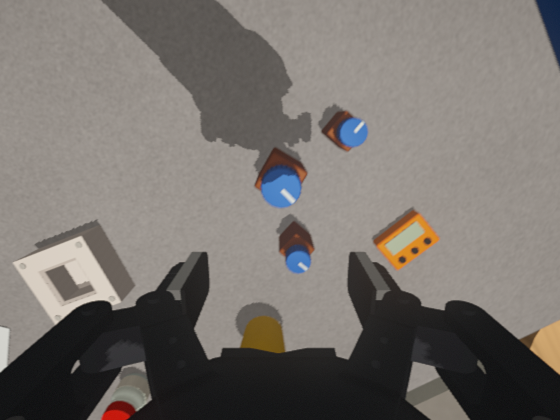

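The wrist view shows the big cap at (281,186) with the bottle body behind it, and the holder at left around (70,280). I'll fit the bottle's pose by silhouette.

```bash
cat > fit.py <<'E'
from h import *
from scipy.optimize import minimize
def hullmask(ci,pts,sh):
    m=np.zeros(sh,np.uint8)
    q=np.array([proj(ci,p) for p in pts])*16
    cv2.fillConvexPoly(m,cv2.convexHull(q.astype(np.int32)),1,shift=4);return m
def bottle(ci,x,sh,lift):
    r=np.radians(x[2]);R=np.array([[np.cos(r),-np.sin(r)],[np.sin(r),np.cos(r)]])
    bx=[[*(R@[a*.022,b*.022]+x[:2]),z] for a in(-1,1) for b in(-1,1) for z in(0,.07)]
    t=np.linspace(0,6.28,40);cy=lambda rr,z:[[x[0]+rr*np.cos(k),x[1]+rr*np.sin(k),z] for k in t]
    return hullmask(ci,bx,sh)|hullmask(ci,cy(.019,.086+lift)+cy(.019,.112+lift),sh)|hullmask(ci,cy(.015,.075)+cy(.015,.09),sh)
K=4
def big(ci,u,v,w):
    c=dict(ci);M=ci["camera_matrix"].copy();M[0,2]-=u-.5+.5/K;M[1,2]-=v-.5+.5/K;M[:2]*=K;c["camera_matrix"]=M;return c
for n,f,seed in[("scene","a",(382,196)),("wrist","w1",(281,186))]:
    ci=camera_info(n)
    if n=="wrist":ci["view"]=np.load("w.npy")
    I=cv2.imread(f"pics/{f}.png");h=cv2.cvtColor(I,cv2.COLOR_BGR2HSV)
    m=((h[...,1]>140)).astype(np.uint8);_,L=cv2.connectedComponents(m,connectivity=4);m=(L==L[seed[1],seed[0]]).astype(np.uint8)
    u,v=seed[0]-50,seed[1]-60;c=big(ci,u,v,0);T=cv2.resize(m[v:v+120,u:u+100],None,fx=K,fy=K,interpolation=0)
    best=None
    for y0 in range(0,90,10):
        cost=lambda x:float((bottle(c,[x[0]/100,x[1]/100,x[2]*10],T.shape,.0018)!=T).sum())
        r=minimize(cost,[53,13.5,y0/10],method="Nelder-Mead",options=dict(initial_simplex=[[53,13.5,y0/10],[53.8,13.5,y0/10],[53,14.3,y0/10],[53,13.5,y0/10+1]]))
        if best is None or r.fun<best.fun:best=r
    print(n,best.x*[10,10,10],best.fun,T.sum())
E
python3 fit.py
python3 - <<'E'
from h import *
ci=camera_info("wrist");ci["view"]=np.load("w.npy")
print(onz(ci,281,186,.114))
E
```

```text
scene [545.61492172 185.14211531  82.11178778] 138382.0 156320
wrist [527.41492531 138.60034689  -9.65850088] 17249.0 16800
[0.52620321 0.13902321 0.114     ]
```

Run:
```python
from h import *
A=cv2.imread("pics/a.png");W=cv2.imread("pics/w1.png")
for I,ps in((A,[(382,200),(375,225),(385,225),(340,200),(405,215)]),(W,[(281,186),(281,156),(262,180),(303,172),(250,160)])):
    h=cv2.cvtColor(I,cv2.COLOR_BGR2HSV);print([(p,h[p[1],p[0]].tolist()) for p in ps])
f=lambda I,x,y:cv2.resize(I[y:y+75,x:x+50],(400,600),interpolation=cv2.INTER_CUBIC)
cv2.imwrite("pics/d.png",np.hstack([f(A,358,182),f(W,255,140)]))
```

```text
[((382, 200), [128, 28, 137]), ((375, 225), [10, 224, 49]), ((385, 225), [10, 238, 46]), ((340, 200), [15, 16, 97]), ((405, 215), [10, 16, 98])]
[((281, 186), [106, 151, 199]), ((281, 156), [6, 131, 76]), ((262, 180), [115, 99, 80]), ((303, 172), [11, 158, 160]), ((250, 160), [15, 19, 158])]
```

View pics/d.png

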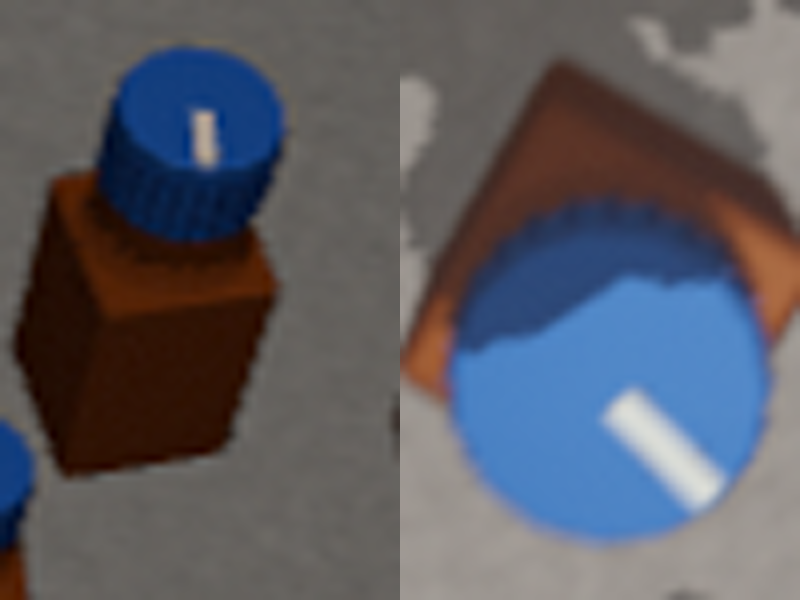

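```bash
sed -i 's/>140/>80/; s/(382,196)/(375,215)/; s/(281,186)/(281,177)/; s/    u,v=seed/    m=cv2.morphologyEx(cv2.morphologyEx(m,cv2.MORPH_OPEN,np.ones((2,2))),cv2.MORPH_CLOSE,np.ones((9,9)))\n    u,v=seed/' fit.py; python3 fit.py
```

```text
scene [531.84006773 139.97525716  15.6286239 ] 1430.0 21152
wrist [529.3162916  137.91953484 119.22892111] 2985.0 32000
```

Run:
```python
from h import *
s=camera_info("scene");w=camera_info("wrist");w["view"]=np.load("w.npy")
def yaw(ci,a,b,z,o):
    p=[onz(ci,o[0]+q[0]/8,o[1]+q[1]/8,z) for q in(a,b)];d=p[1]-p[0];print(np.degrees(np.arctan2(d[1],d[0]))%90,np.linalg.norm(d),p[0][:2],p[1][:2])
o=(358,182);yaw(s,(70,472),(225,447),0,o);yaw(s,(107,318),(275,285),.07,o);yaw(s,(107,318),(55,185),.07,o)
o=(255,140);yaw(w,(160,57),(375,185),0,o)
c=-w["view"][:3,:3].T@w["view"][:3,3];print(c)
I=cv2.imread("pics/w1.png");h=cv2.cvtColor(I,cv2.COLOR_BGR2HSV)[...,1]>80
print("\n".join("".join("#" if k else "." for k in r) for r in h[140:212:2,250:312]))
for yw in(16,29):
  r=np.radians(yw);print(yw,[(proj(w,[.5293+a*.022*np.cos(r)-b*.022*np.sin(r),.138+a*.022*np.sin(r)+b*.022*np.cos(r),z]).round(0).tolist(),z) for a,b in((1,1),(1,-1),(-1,-1),(-1,1)) for z in(0,.07)])
```

```text
26.77326426506177 0.04035821354989758 [0.55553196 0.13152909] [0.53735216 0.16756074]
29.393959859890018 0.04123234261319106 [0.56094204 0.12942675] [0.54070472 0.16535107]
25.987159743250402 0.04008951462131375 [0.56094204 0.12942675] [0.52490589 0.11186073]
26.761774629667016 0.040074593432750646 [0.50087792 0.14731324] [0.53665998 0.1653581 ]
[0.47446877 0.16950984 0.39221983]
..............................................................
..............................................................
..............................................................
..............................................................
........................###...................................
......................########................................
.....................############.............................
....................#################.........................
...................#####################......................
..................#########################...................
.................##############################...............
................########
[... 1218 characters left out ...]
.................
..................######################......................
....................######################....................
.........................#############........................
..............................................................
..............................................................
16 [([305.0, 168.0], 0), ([310.0, 178.0], 0.07), ([282.0, 193.0], 0), ([283.0, 208.0], 0.07), ([257.0, 171.0], 0), ([253.0, 182.0], 0.07), ([279.0, 145.0], 0), ([280.0, 151.0], 0.07)]
29 [([304.0, 163.0], 0), ([309.0, 172.0], 0.07), ([288.0, 192.0], 0), ([290.0, 207.0], 0.07), ([258.0, 177.0], 0), ([254.0, 188.0], 0.07), ([274.0, 146.0], 0), ([273.0, 152.0], 0.07)]
```

The bottle is at about (0.530, 0.1385) with yaw 28°; the hand-picked corners agree in both cameras. The holder yaw is about −11°. I'll go down over the cap.

```bash
python3 -c "
from h import *
print(shift([.530,.1385,.082]))"
```

```text
[  4.4   0.9 167. ]
```

```bash
python3 -m pendant '4.5 1 40 -10;4.5 1 80 -10;4.5 1 110 -10;4.5 1 135 -10;4.5 1 150 -10'; python3 -m pendant '0 0 8 0;0 0 16 0;0 0 16 0' ; python3 -m pendant '0 0 0 0;0 0 0 0;0 0 0 0;0 0 0 0;0 0 0 0' -1 60;python3 - <<'E'
from h import *
print(observe()["joints"])
cv2.imwrite("pics/e.png",np.hstack([cv2.resize(snapshot(n)[y:y+100,x:x+100,::-1],(400,400),interpolation=2) for n,x,y in(("scene",330,140),("side",150,140))]))
E
```

```text
t: 2.02
tool_pos: [0.528, 0.1425, 0.0978]
ee_rot: [-180.0, -0.1, 158.0]
wrist_force: [-0.2, 0.4, -0.4]
grip_width: 0.0687
grasp_force: 0.0
t: 2.4
tool_pos: [0.5293, 0.1412, 0.0832]
ee_rot: [180.0, -0.0, 157.8]
wrist_force: [0.0, 0.5, 1.0]
grip_width: 0.0685
grasp_force: 0.0
t: 3.02
tool_pos: [0.5298, 0.1407, 0.0839]
ee_rot: [180.0, 0.0, 157.8]
wrist_force: [-1.4, -1.7, 5.9]
grip_width: 0.0364
grasp_force: 59.6
[-28.93109995  26.34069328  11.62092889 111.11577659  -7.48133401
  43.20925154  54.73349187]
```

View pics/e.png

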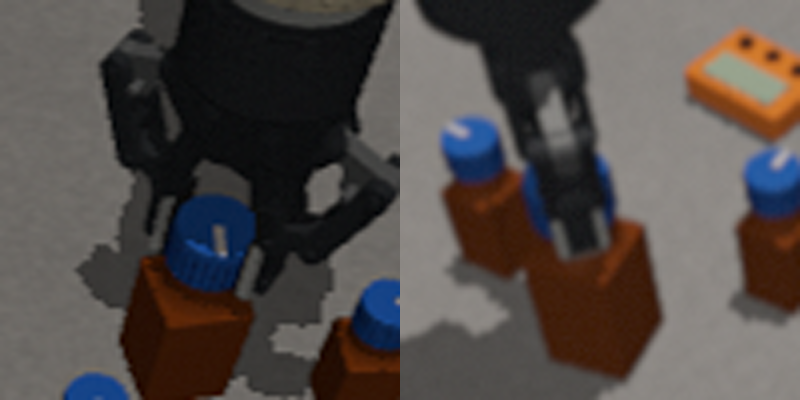

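The cap is held (36 mm, 60 N) between the pads and the bottle stands upright. I'll lift it and carry it over the holder.

```bash
python3 -m pendant '0 0 -10 0;0 0 -30 0;0 0 -55 0;0 0 -75 0;0 0 -85 0'; python3 -m pendant '-8 -28 0 -6;-17 -58 0 -12;-26 -88 0 -18;-35 -118 0 -24;-44 -149 0 -30'
python3 - <<'E'
from h import *
print(observe()["joints"],shift([.498,-.168,.169]))
E
```

```text
t: 3.75
tool_pos: [0.5297, 0.1414, 0.1695]
ee_rot: [179.9, 0.0, 157.8]
wrist_force: [0.1, 0.2, -3.2]
grip_width: 0.0368
grasp_force: 60.2
t: 4.38
tool_pos: [0.5133, -0.0143, 0.1679]
ee_rot: [180.0, -0.0, -172.0]
wrist_force: [0.6, -0.5, -2.5]
grip_width: 0.0365
grasp_force: 60.3
[-12.47718431  16.64607933  10.52797324 111.55682883  -3.81081925
  52.16815019  97.96026692] [  36.5 -150.1   -1.1]
```

```bash
python3 -m pendant '8 -35 0 -5;17 -72 0 -10;26 -108 0 -15;33 -136 0 -20.6;36.5 -150 0 -20.6'; python3 -m pendant '0 0 0 0;0 0 0 0;0 0 0 0'
python3 - <<'E'
from h import *
print(observe()["joints"],observe()["tool_pos"])
a=snapshot("scene")[100:250,160:310,::-1];b=snapshot("side")[230:420,210:400,::-1]
cv2.imwrite("pics/f.png",np.hstack([cv2.resize(a,(400,400),interpolation=2),cv2.resize(b,(400,400),interpolation=2)]))
E
```

```text
t: 5.0
tool_pos: [0.4973, -0.1686, 0.168]
ee_rot: [180.0, -0.0, -151.8]
wrist_force: [-0.2, 0.0, -3.1]
grip_width: 0.0362
grasp_force: 60.4
t: 5.38
tool_pos: [0.4983, -0.1656, 0.1682]
ee_rot: [180.0, 0.0, -151.5]
wrist_force: [-0.5, -0.3, -2.7]
grip_width: 0.0368
grasp_force: 60.4
[  4.44816995  17.68843478  10.66310694 110.05061194  -4.0919311
  52.62558726 135.57172546] [ 0.49825996 -0.16564146  0.16823906]
```

View pics/f.png

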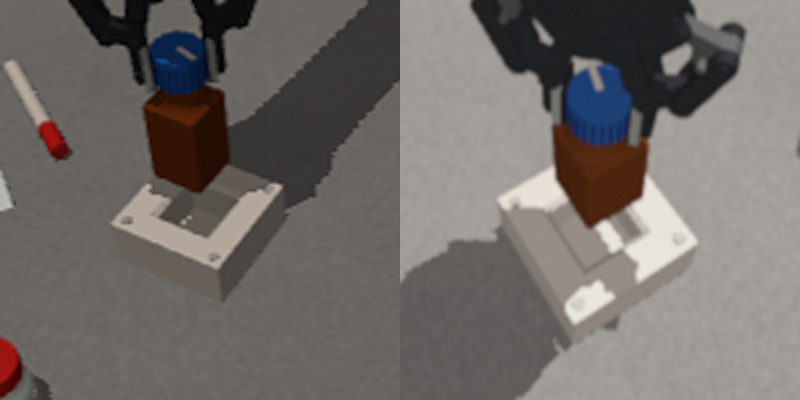

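Run:
```python
from h import *
s=camera_info("scene");d=camera_info("side")
S=lambda x,y:(160+x/2.667,100+y/2.667)
D=lambda x,y:(210+x/2.105,230+y/2.105)
z=.0845
def e(ci,f,l,c,r,z):
    p=[onz(ci,*f(*q),z)[:2] for q in(l,c,r)]
    print([x.round(4).tolist() for x in p],[np.degrees(np.arctan2(*(p[i]-p[1])[::-1]))%90 for i in(0,2)],[np.linalg.norm(p[i]-p[1]).round(4) for i in(0,2)],"centre",((p[0]+p[2])/2).round(4))
e(s,S,(152,174),(200,190),(228,158),z);e(s,S,(146,103),(196,127),(227,91),z+.07)
e(d,D,(163,197),(193,227),(242,191),z);e(d,D,(152,123),(192,163),(248,142),z+.07)
print(onz(s,*S(181,50),z+.114),onz(d,*D(200,92),z+.114))
# holder inner? outer top corners
for ci,f,q in((s,S,[(113,222),(218,270),(285,187)]),(d,D,[(98,203),(297,240),(172,335)])):print([onz(ci,*f(*k),.042)[:2].round(4).tolist() for k in q])
```

```text
[[0.5157, -0.1927], [0.5215, -0.1515], [0.4834, -0.143]] [np.float64(81.91357128332798), np.float64(77.43595874528509)] [np.float64(0.0417), np.float64(0.0391)] centre [ 0.4995 -0.1678]
[[0.5139, -0.1871], [0.5277, -0.144], [0.4861, -0.1363]] [np.float64(72.33808580653776), np.float64(79.4791435411262)] [np.float64(0.0452), np.float64(0.0422)] centre [ 0.5    -0.1617]
[[0.4796, -0.1575], [0.4792, -0.1851], [0.5195, -0.1901]] [np.float64(89.20114182148758), np.float64(82.82854754960753)] [np.float64(0.0275), np.float64(0.0406)] centre [ 0.4995 -0.1738]
[[0.4841, -0.1435], [0.4826, -0.1782], [0.5157, -0.1914]] [np.float64(87.52162148693834), np.float64(68.23650345034835)] [np.float64(0.0347), np.float64(0.0356)] centre [ 0.4999 -0.1674]
[ 0.50312567 -0.15903001  0.1985    ] [ 0.49875776 -0.1668065   0.1985    ]
[[0.5355, -0.2242], [0.5591, -0.1275], [0.4617, -0.1057]]
[[0.4577, -0.1146], [0.5375, -0.228], [0.4336, -0.2129]]
```

The bottle sits above the pocket, square to within a few degrees and about 2 mm off toward +x and +y. I'll correct that and lower it while watching the force.

```bash
python3 -m pendant '2 -0.6 10 0;2 -0.6 22 0;2 -0.6 32 0;2 -0.6 38 0;2 -0.6 40 0'; python3 -m pendant '0 0 3 0;0 0 6 0;0 0 9 0;0 0 12 0'
```

```text
t: 6.1
tool_pos: [0.4963, -0.1685, 0.1277]
ee_rot: [180.0, -0.0, -151.6]
wrist_force: [0.1, 0.0, -2.2]
grip_width: 0.0363
grasp_force: 60.4
t: 6.6
tool_pos: [0.4965, -0.1686, 0.1162]
ee_rot: [-180.0, 0.0, -151.6]
wrist_force: [0.2, 0.1, -2.2]
grip_width: 0.0364
grasp_force: 60.4
```

```bash
python3 -m pendant '0 0 5 0;0 0 10 0;0 0 15 0;0 0 20 0;0 0 22 0'; python3 -m pendant '0 0 2 0;0 0 4 0;0 0 5.5 0;0 0 5.5 0'
```

```text
t: 7.22
tool_pos: [0.4962, -0.1685, 0.0938]
ee_rot: [180.0, -0.0, -151.6]
wrist_force: [0.8, 1.1, -1.8]
grip_width: 0.0366
grasp_force: 60.4
t: 7.72
tool_pos: [0.4973, -0.1689, 0.0896]
ee_rot: [-179.9, 0.1, -151.6]
wrist_force: [-0.9, -0.2, 5.1]
grip_width: 0.0364
grasp_force: 61.1
```

The force step at TCP z ≈ 0.090 is exactly the seated height, so the bottle is home. Now I'll screw down, following the thread.

```bash
cat > t.py <<'E'
from h import *
o=observe();print("TZ",o["torque"].round(3),"F",o["wrist_force"].round(1),"yaw %.1f j7 %.1f t %.2f z %.4f"%(o["ee_rot"][2],o["joints"][6],o["t"],o["tool_pos"][2]),flush=True)
E
python3 -m pendant '0 0 1 10;0 0 1 20;0 0 1 30;0 0 1 40;0 0 1.2 50' >/dev/null;python3 t.py
python3 -m pendant '0 0 0 10;0 0 0.3 20;0 0 0.4 30;0 0 0.5 40;0 0 0.6 50' >/dev/null;python3 t.py
```

```text
TZ [ 0.536 -0.117  0.102] F [0.3 1.  7.7] yaw 158.1 j7 94.6 t 8.35 z 0.0889
TZ [ 0.283 -0.912  0.083] F [3.  1.9 4.4] yaw 108.1 j7 53.2 t 8.97 z 0.0884
```

```bash
python3 -m pendant '0 0 0.3 7;0 0 0.3 14;0 0 0.4 20' >/dev/null;python3 t.py
python3 -m pendant '0 0 0.2 7;0 0 0.2 14;0 0 0.3 20' >/dev/null;python3 t.py
python3 -m pendant '0 0 0.2 7;0 0 0.2 14;0 0 0.3 20' >/dev/null;python3 t.py
```

```text
TZ [ 0.118 -0.976  0.099] F [2.8 0.6 5.8] yaw 88.2 j7 37.1 t 9.35 z 0.0881
TZ [-0.139 -1.119  0.07 ] F [ 3.6 -0.   5.9] yaw 68.2 j7 21.1 t 9.72 z 0.0878
TZ [-0.574 -1.024  0.068] F [ 3.9 -0.4  5.9] yaw 48.2 j7 5.3 t 10.10 z 0.0876
```

```bash
python3 -m pendant '0 0 0.2 7;0 0 0.2 14' >/dev/null;python3 t.py
python3 -m pendant '0 0 0.2 7;0 0 0.2 14' >/dev/null;python3 t.py
python3 -m pendant '0 0 0.2 7;0 0 0.2 14' >/dev/null;python3 t.py
```

```text
TZ [-0.446  0.343  1.33 ] F [-2.3 -2.3  5.7] yaw 34.4 j7 -5.7 t 10.35 z 0.0873
TZ [-0.264  0.057  1.816] F [ 1.5 -1.2  6.1] yaw 20.4 j7 -16.7 t 10.60 z 0.0870
TZ [-0.227 -0.355  1.688] F [ 1.7 -2.5  8.2] yaw 6.4 j7 -27.8 t 10.85 z 0.0868
```

The cap bottomed at about 172° of turning: the torque jumped to 1.3 N·m and the grip then slipped. I'll take a reference image, then back off 98°, which covers about 8° of bottle play in the pocket.

```bash
python3 -c "
from h import *
for n in('scene','side'):cv2.imwrite(f'pics/g_{n}.png',snapshot(n)[:,:,::-1])"
python3 -m pendant '0 0 0 -4;0 0 0 -8' >/dev/null;python3 t.py
python3 -m pendant '0 0 0 -7;0 0 -0.1 -14;0 0 -0.2 -20' >/dev/null;python3 t.py
python3 -m pendant '0 0 -0.1 -9;0 0 -0.2 -18;0 0 -0.3 -27;0 0 -0.4 -36;0 0 -0.5 -45' >/dev/null;python3 t.py
python3 -m pendant '0 0 -0.1 -9;0 0 -0.2 -18;0 0 -0.3 -25;0 0 -0.3 -25' >/dev/null;python3 t.py
python3 - <<'E'
from h import *
for n in('scene','side'):cv2.imwrite(f'pics/h_{n}.png',snapshot(n)[:,:,::-1])
c=lambda f,x,y,w:cv2.resize(cv2.imread(f"pics/{f}.png")[y:y+w*3//4,x:x+w],(400,300),interpolation=2)
cv2.imwrite("pics/i.png",np.vstack([np.hstack([c("g_scene",190,110,90),c("h_scene",190,110,90)]),np.hstack([c("g_side",245,250,110),c("h_side",245,250,110)])]))
E
```

```text
TZ [ 0.335 -0.52  -0.053] F [3.  2.1 8.4] yaw 14.6 j7 -21.3 t 11.20 z 0.0867
TZ [ 0.516 -0.399 -0.103] F [2.2 2.2 7.6] yaw 34.6 j7 -5.4 t 11.57 z 0.0870
TZ [ 0.633  0.024 -0.096] F [-0.4  1.2  9.2] yaw 79.7 j7 30.3 t 12.20 z 0.0874
TZ [0.65  0.151 0.088] F [-0.3  3.4  9.7] yaw 104.5 j7 50.3 t 12.70 z 0.0877
```

View pics/i.png

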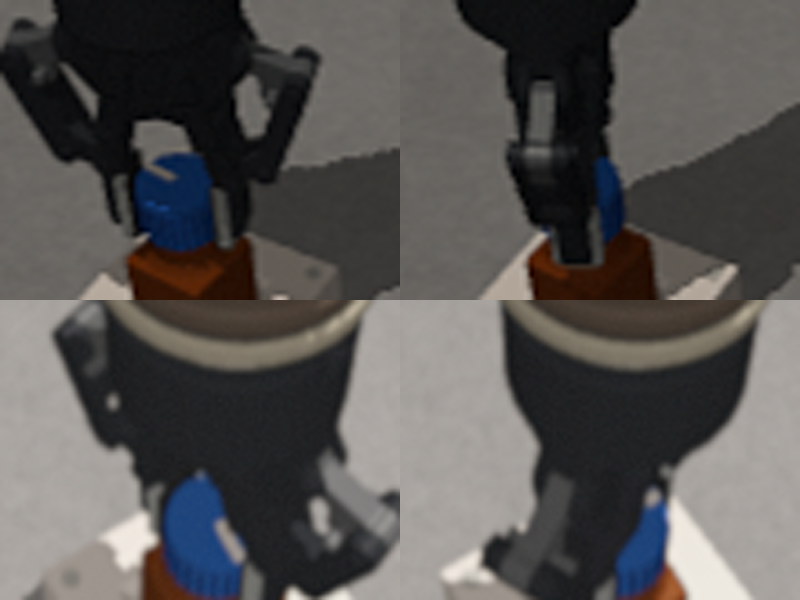

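The "after" views show the cap still gripped and the bottle seated. The cap line shows in the side view at crop (222,523)–(240,560) before and (655,497) after, so I'll check the angle from those.

Run:
```python
from h import *
d=camera_info("side");s=camera_info("scene")
D=lambda x,y:onz(d,245+x/3.636,250+y/3.636,.119)[:2]
S=lambda x,y:onz(s,190+x/4.444,110+y/4.444,.118)[:2]
ang=lambda v:np.degrees(np.arctan2(v[1],v[0]))
print(ang(D(240,258)-D(222,225)),ang(S(146,164)-S(176,179)), S(176,179),"tcp",observe()["tool_pos"])
p=D(255,197);print(p)
for cx in(-.003,0,.003):
  for cy in(-.003,0,.003):print(round(ang(p-np.array([.4975+cx,-.171+cy])),0),end=" ")
W=camera_info("wrist");print(proj(W,[.4975,-.1685,.119]))
# bottle shoulder edges, scene g vs h
g=cv2.imread("pics/g_scene.png");h=cv2.imread("pics/h_scene.png")
cv2.imwrite("pics/j.png",np.hstack([cv2.resize(I[145:195,200:265],(390,300),interpolation=2) for I in(g,h)]))
```

```text
-109.02024849881819 -108.39946298570702 [ 0.50025573 -0.16706262] tcp [ 0.49786503 -0.16809988  0.08770075]
[ 0.5131889  -0.17511026]
-3.0 -12.0 -21.0 -4.0 -15.0 -24.0 -5.0 -18.0 -29.0 [280.24066942 293.84109421]
```

View pics/j.png

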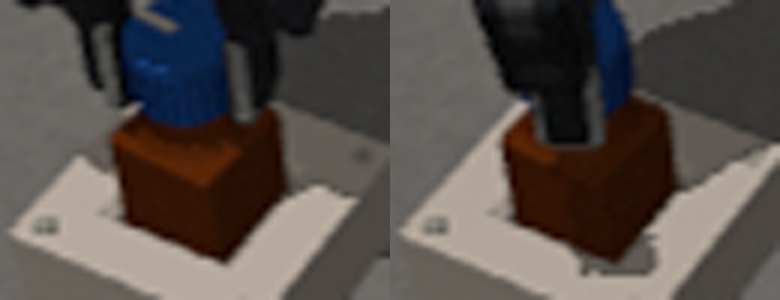

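The cap line moved by about 94° in absolute terms, and the bottle followed by only a few degrees of play. That is about a quarter turn. The bottle is still seated and gripped with a light downward push.

```bash
python3 -c "
from h import *
o=observe();print(o['t'],o['grip_width'],o['grasp_force'],o['wrist_force']);print(ctrl.job_done())"
```

```text
12.8 0.03651017670914627 61.794068813323975 [-0.68281639  3.38759786 11.07869481]
the job is handed in; nothing more can be done
None
```

I handed the job in at 12.8 s. The large amber bottle is seated in the holder, and its cap was screwed down until it bottomed out, then backed off about a quarter turn (roughly 93°, read from the pictures to within about 10°). The gripper still holds the cap, and I never steered the arm near the pot, cup or timer.

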